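# Fit the connecting sleeve on the vacuum manifold

## Robot

A 6-joint arm with a two-finger parallel gripper is mounted at the origin on the work surface. World frame = base frame: x ahead of the robot, y to its left, z up, the work surface at z = 0. Lengths are in m, angles in degrees, forces in N, time in s.
With the tool pointing down it reaches from about 0.35 to 0.875 m from the base axis. Payload 4.2 kg.
Tool frame: the origin (TCP) lies where the fingers leave the gripper's body, on its centre line; the fingertips stand 70 mm ahead of it and the grasp point (between the pads) lies 51 mm ahead of it; z points along the fingers, y is the direction in which the jaws open and shut (so a half turn about z gives the same grasp; the last joint's range is limited). The gripper opens to 87 mm and grips with 3 to 60 N. Pads are 19 mm wide; open, the fingers measure 117 mm over their backs; the gripper's body (75 mm by 190 mm) begins 51 mm behind the grasp point.
Start: joints at [-51.073, 22.042, 0.453, 0, -68.411, -14.817], TCP at [0.255, -0.57, 0.292] pointing down, gripper open.
Joint ranges: [-179.83, 179.83], [-69.29, 118.12], [-61.27, 80.66], [-181.25, 117.63], [-171.15, -9.14], [-177.46, 177.46]. Speed limits (degrees/s): [159.86, 159.86, 180, 180, 180, 180].

## Interface

Orientations are given as a 3x3 rotation matrix whose columns are the frame's x, y, z axes.
In Python, from station import sense, capture, camera_model, finish_job gives the robot as it stands.
- The arm moves only by the shell command python3 -m inch 'ROWS'. ROWS is JSON, a list of rows, each an object with "hand": the closure, from 0 (fully open) to 1 (shut); "slide": the shift along the world's x, y, z in cm, a list of three; "yaw": the turn about the world's z in rad. A call has 1 to 10 rows; each row is the pose to reach, as a shift and turn from the pose commanded when the call began; what a row does not reach only later rows make up. A row lasts 1/8 s, in which the tool goes at most 62.5 mm and 10.7 degrees, less where a joint would pass 70% of its speed; a pose out of reach is approached as far as the arm can. A call with a gripper value outside its range is refused whole. The fingers move at their own pace and stop on an object; the grip force is fixed at half the most. Time passes only in rows, so rows that repeat a pose let the fingers close. It gives the time, the measured TCP pose, the force and the opening at its end, in the units of the state.
- sense(): the state, without advancing time (a new reading comes with each control period).
- capture(name): name is "side" or "top"; returns the picture (420x560x3 uint8, blue, green, red); there is no depth.
- camera_model(name): a dict with "mtx" (3x3 intrinsics, pixels), "xyz" and "orientation" of the camera in the world. Camera axes: x right, y up, looking along -z (the intrinsics and any distortion apply to the point x, -y, -z); pixel columns grow to the right and rows downward; lengths in m; the calibration is good to about 2 mm. A picture is of the moment at which its call begins. camera_model takes no time and is no camera call.
- finish_job(): hands the job in, once; it reports no verdict.
The state is a dict: "time_s": time; "joints": joint angles; "joint_velocities": joint speeds; "effort": joint torques, N m; "tcp_pos": TCP position; "ee_rot": TCP orientation; "wrist_force": force on the tool from outside, world axes, zero at the start; "moment": the same for the moment, N m; "gripper_width": opening from 0.0 (shut) to 1.0 (fully open).
Only numpy, scipy, OpenCV 4.12 (cv2) and the standard library are available. Lean on these libraries where they do the work, as an engineer would, in place of code of your own. Each camera call takes 0.05 s, during which the arm holds its last target. There are 200 camera calls.

## Task

On the lab bench stands a low vacuum manifold with three ports, of which two are closed by short round caps and one has a bare upright steel spigot. Take the tall one of the two white plastic sleeves and slide it upright over the bare spigot, lowering it in the gripper until it sits fully home on the steel shoulder; do not drop it on, let go only when it is down. Leave the short sleeve standing where it is.

Things in the scene. Friction and masses are not known exactly. Their poses are not given: they have to be found in the camera images.
- sleeve_mid (a point): Centre (half-way up, on the axis) of the tall white plastic sleeve: a plain straight tube open at both ends, 80 mm high, outside diameter 46 mm, bore 34 mm (wall 6 mm), about 60 g; it stands upright and loose on the bench (z is its axis), alike either way up.
- port_seat (a point): Centre of the bare port's steel shoulder, the flat ring (58 mm diameter, 50 mm above the bench) on which the sleeve's lower end rests; z points up along the spigot. The spigot, 22 mm in diameter, rises 60 mm above this point, its top 18 mm tapering to 10 mm: the sleeve has 6 mm of room all round and slides on without force. Fully home, the sleeve's centre is 40 mm above this point.
- rail: Fixed aluminium rail of the manifold, 340 mm long (along its y), 100 wide, 30 high; origin under its middle. On it, 110 mm apart, sit three grey 84 mm square port blocks; the bare port may be any of them. The two closed ports carry round steel caps, 38 mm in diameter, ending 22 mm above the shoulder height.
- short_sleeve_mid (a point): Centre (half-way up) of the short white plastic sleeve, 35 mm high, outside diameter 46 mm, bore 34 mm: not wanted, to be left standing.
Not all that is in view belongs to the job. What is shaped like the part that bears sleeve_mid but red is not meant.

How it is judged:
By the outcome, as a careful person would: the job done as asked, in the order asked, and still so for the second after the job is handed in, with the robot touching nothing.
It also fails if it takes over 38 s, if anything falls off the work surface, if the arm or the gripper's body presses on something with over 40 N, if the wrist force passes 120 N, or if a joint passes its speed limit or range.

## Working session

There is one attempt and no reset: what is moved stays moved. The work goes in short steps, Python scripts to look and compute and a shell command to move; the robot and the scene stay as the last step left them, time stands still between calls to the robot, and variables do not carry over. Pictures are saved under pics/ and viewed, about 8 in all and at most 12, crops included, and the job is handed in when it is done.

```bash
mkdir -p pics
python3 - <<'E'
from station import *
import cv2
for n in("side","top"):
    cv2.imwrite(f"pics/{n}0.png",capture(n)); m=camera_model(n); print(n,m)
s=sense();print(s["time_s"],s["tcp_pos"],s["ee_rot"],s["gripper_width"])
E
```

```text
side {'mtx': array([[409.6211105 ,   0.        , 277.76859388],
       [  0.        , 409.6211105 , 207.58376738],
       [  0.        ,   0.        ,   1.        ]]), 'xyz': array([0.2088908 , 0.64488056, 0.57114585]), 'orientation': array([[-0.91768466,  0.22510495, -0.32738758],
       [-0.39725806, -0.533132  ,  0.74696472],
       [-0.00639534,  0.81553542,  0.57867182]])}
top {'mtx': array([[421.35521155,   0.        , 280.89487227],
       [  0.        , 421.35521155, 212.66002343],
       [  0.        ,   0.        ,   1.        ]]), 'xyz': array([0.42973703, 0.01977098, 0.7613796 ]), 'orientation': array([[-0.01138926,  0.99769807, -0.06684943],
       [-0.99971607, -0.00996194,  0.02164579],
       [ 0.02093001,  0.06707698,  0.99752825]])}
0.1 [ 0.25517223 -0.57010024  0.2912862 ] [[-9.12820208e-01 -4.08360739e-01 -8.80211170e-04]
 [-4.08361676e-01  9.12818578e-01  1.72795979e-03]
 [ 9.78421731e-05  1.93676112e-03 -9.99998120e-01]] 1.0029713400723737
```

View pics/side0.png

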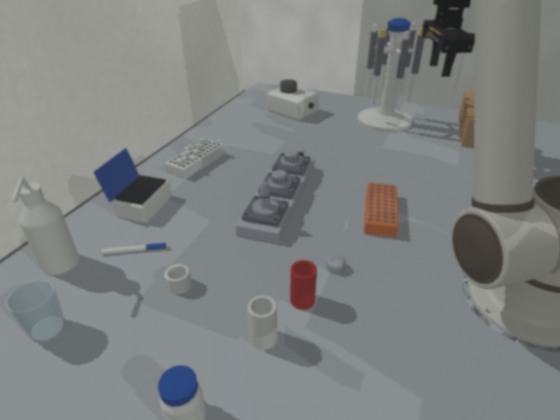

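View pics/top0.png

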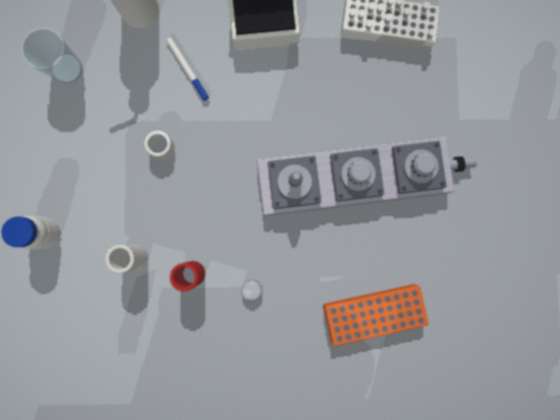

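```bash
cat > h.py <<'E'
import numpy as np
from station import camera_model
def ray(n,u,v):
    m=camera_model(n);K=m["mtx"];d=np.array([(u-K[0,2])/K[0,0],-(v-K[1,2])/K[1,1],-1]);return m["xyz"],m["orientation"]@d
def onz(n,u,v,z):
    c,d=ray(n,u,v);return c+d*(z-c[2])/d[2]
def proj(n,p):
    m=camera_model(n);q=m["orientation"].T@(np.asarray(p)-m["xyz"]);K=m["mtx"];return np.array([K[0,0]*q[0]/-q[2]+K[0,2],K[1,1]*q[1]/q[2]+K[1,2]])
def two(a,b):
    (c1,d1),(c2,d2)=ray("top",*a),ray("side",*b)
    t=np.linalg.lstsq(np.c_[d1,-d2],c2-c1,rcond=None)[0];p,q=c1+t[0]*d1,c2+t[1]*d2;return (p+q)/2,np.linalg.norm(p-q)
E
python3 - <<'E'
import cv2,numpy as np
from h import *
t=cv2.imread("pics/top0.png");s=cv2.imread("pics/side0.png")
def crop(i,x,y,w=70,h=70): return cv2.resize(i[y:y+h,x:x+w],(400,300*1),interpolation=cv2.INTER_CUBIC)
g=np.vstack([np.hstack([crop(t,90,230,80,60),crop(t,255,145,80,60)]),np.hstack([crop(s,225,290,80,60),crop(s,225,170,80,60)])])
cv2.imwrite("pics/crops.png",g)
for nm,uv,z in[("tall",(121,258),.08),("short",(158,144),.035),("red",(187,276),.08),("tip",(295,177),.11),("seat",(295,182),.05),("cap2",(361,173),.072),("cap3",(424,163),.072)]:
    print(nm,onz("top",*uv,z).round(4))
print(onz("side",262,306,.08))
E
```

```text
tall [0.4054 0.2612 0.08  ]
short [0.6    0.2161 0.035 ]
red [0.3755 0.1562 0.08  ]
tip [ 0.5289 -0.017   0.11  ]
seat [ 0.5295 -0.0203  0.05  ]
cap2 [ 0.5405 -0.1287  0.072 ]
cap3 [ 0.5564 -0.2345  0.072 ]
[0.40464086 0.26205683 0.08      ]
```

View pics/crops.png

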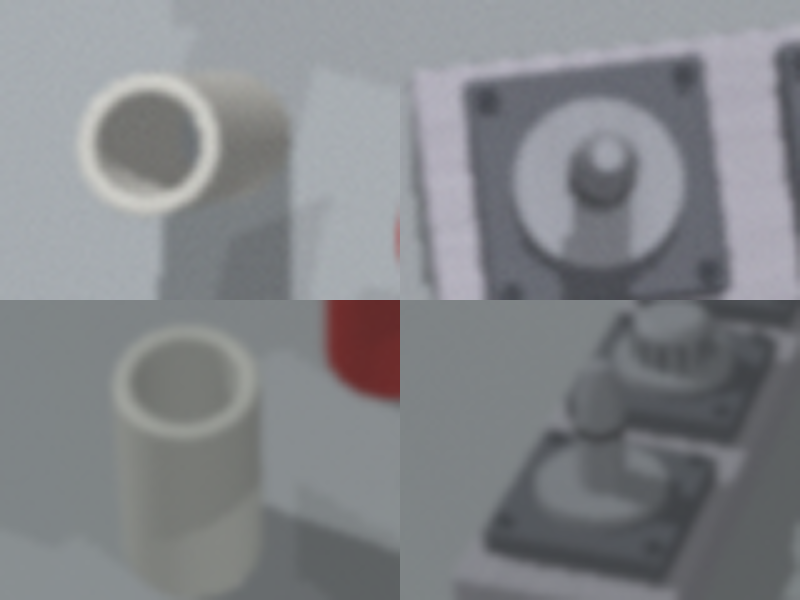

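Run:
```python
from h import *
from station import sense
t=onz("top",119.3,258.1,.08);print("tall",t,onz("side",261.5,305.9,.08),two((119.3,258.1),(261.5,305.9)))
print("seat",onz("top",294.5,181.2,.05),onz("side",264.9,207.5,.05),two((294.5,181.2),(264.9,207.5)))
print("tip",onz("top",295.9,175.5,.11),onz("side",264.1,183.8,.11),two((295.9,175.5),(264.1,183.8)))
R=np.array(sense()["ee_rot"]);print("jaw yaw",np.degrees(np.arctan2(R[1,1],R[0,1])))
```

```text
tall [0.40526358 0.26387538 0.08      ] [0.4054387  0.26217958 0.08      ] (array([0.40510794, 0.26330193, 0.08136022]), np.float64(0.0004415850860007832))
seat [ 0.53084749 -0.0194395   0.05      ] [ 0.52994198 -0.01710742  0.05      ] (array([ 0.5311219 , -0.01954457,  0.04808169]), np.float64(3.728685197017878e-06))
tip [ 0.53125838 -0.01843996  0.11      ] [ 0.53109    -0.01905749  0.11      ] (array([ 0.53102132, -0.01848567,  0.11037258]), np.float64(0.00037971531329844587))
jaw yaw 114.1019485577645
```

```bash
python3 -m inch '[{"hand":0,"slide":[2,6,0],"yaw":0},{"hand":0,"slide":[4,11.5,0],"yaw":0},{"hand":0,"slide":[7,16.5,0],"yaw":0},{"hand":0,"slide":[10,21.5,0],"yaw":0},{"hand":0,"slide":[13,26.5,0],"yaw":0},{"hand":0,"slide":[16,31.5,0],"yaw":0},{"hand":0,"slide":[18,36.5,0],"yaw":0},{"hand":0,"slide":[19.5,42,0],"yaw":0},{"hand":0,"slide":[19.5,47,0],"yaw":0},{"hand":0,"slide":[19.5,47,0],"yaw":0}]'
```

```text
time_s: 1.35
tcp_pos: [0.4502, -0.0979, 0.2921]
ee_rot: [[-0.911, -0.413, -0.0], [-0.413, 0.911, 0.0], [0.0, 0.001, -1.0]]
wrist_force: [-0.0, -0.6, -0.3]
gripper_width: 1.0
```

```bash
python3 -m inch '[{"hand":0,"slide":[-0.7,6,0],"yaw":0},{"hand":0,"slide":[-1.5,12,0],"yaw":0},{"hand":0,"slide":[-2.2,18,0],"yaw":0},{"hand":0,"slide":[-3,24,0],"yaw":0},{"hand":0,"slide":[-3.7,30,0],"yaw":0},{"hand":0,"slide":[-4.5,35,0],"yaw":0},{"hand":0,"slide":[-4.5,36.3,-3],"yaw":0},{"hand":0,"slide":[-4.5,36.3,-6],"yaw":0},{"hand":0,"slide":[-4.5,36.3,-6],"yaw":0},{"hand":0,"slide":[-4.5,36.3,-6],"yaw":0}]'
python3 - <<'E'
from station import *
import cv2,numpy as np
s=sense();print(s["time_s"],s["tcp_pos"],s["joints"])
cv2.imwrite("pics/above.png",np.hstack([cv2.resize(capture(n),(400,300)) for n in("side","top")]))
E
```

```text
time_s: 2.6
tcp_pos: [0.4062, 0.2624, 0.2332]
ee_rot: [[-0.913, -0.408, 0.001], [-0.408, 0.913, 0.001], [-0.001, 0.0, -1.0]]
wrist_force: [0.8, 0.2, 0.0]
gripper_width: 0.998
2.6 [0.40617084 0.26240423 0.23322617] [ 5.21802130e+01  1.14511406e+01 -2.39536254e+01  4.48695842e-02
 -5.45186925e+01 -1.18134217e+02]
```

View pics/above.png

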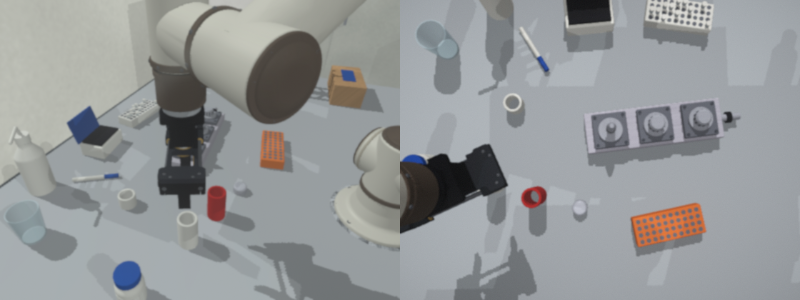

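```bash
python3 -c "
from h import *
print(two((19.5,231),(178,382)))"
```

```text
(array([0.44991509, 0.42107626, 0.08213379]), np.float64(0.0005760978615768723))
```

```bash
python3 -m inch '[{"hand":0,"slide":[0,0,-3],"yaw":0},{"hand":0,"slide":[-0.1,0.05,-6],"yaw":0},{"hand":0,"slide":[-0.1,0.05,-9],"yaw":0},{"hand":0,"slide":[-0.1,0.05,-11],"yaw":0},{"hand":0,"slide":[-0.1,0.05,-12.2],"yaw":0},{"hand":0,"slide":[-0.1,0.05,-12.2],"yaw":0},{"hand":0,"slide":[-0.1,0.05,-12.2],"yaw":0}]'; python3 -m inch '[{"hand":1,"slide":[0,0,0],"yaw":0},{"hand":1,"slide":[0,0,0],"yaw":0},{"hand":1,"slide":[0,0,0],"yaw":0},{"hand":1,"slide":[0,0,0],"yaw":0},{"hand":1,"slide":[0,0,0],"yaw":0},{"hand":1,"slide":[0,0,0],"yaw":0},{"hand":1,"slide":[0,0,0],"yaw":0},{"hand":1,"slide":[0,0,0],"yaw":0}]'
```

```text
time_s: 3.58
tcp_pos: [0.4049, 0.2636, 0.1113]
ee_rot: [[-0.913, -0.409, 0.002], [-0.409, 0.913, 0.002], [-0.002, 0.001, -1.0]]
wrist_force: [-1.1, -0.0, 0.2]
gripper_width: 0.997
time_s: 4.58
tcp_pos: [0.4043, 0.2631, 0.1102]
ee_rot: [[-0.913, -0.409, 0.0], [-0.409, 0.913, 0.0], [-0.0, 0.0, -1.0]]
wrist_force: [-0.2, 1.2, 0.2]
gripper_width: 0.527
```

```bash
python3 -m inch '[{"hand":1,"slide":[0,0,2],"yaw":0},{"hand":1,"slide":[0,0,5],"yaw":0},{"hand":1,"slide":[0,0,9],"yaw":0},{"hand":1,"slide":[0,0,12.5],"yaw":0},{"hand":1,"slide":[0,0,14],"yaw":0},{"hand":1,"slide":[1,-4,14],"yaw":0},{"hand":1,"slide":[3,-9,14],"yaw":0},{"hand":1,"slide":[6,-14,14],"yaw":0},{"hand":1,"slide":[9,-19,14],"yaw":0},{"hand":1,"slide":[10.5,-22,14],"yaw":0}]'; python3 -m inch '[{"hand":1,"slide":[1.5,-4,0],"yaw":0},{"hand":1,"slide":[2.1,-6.2,0],"yaw":0},{"hand":1,"slide":[2.1,-6.2,0],"yaw":0},{"hand":1,"slide":[2.1,-6.2,0],"yaw":0}]'
python3 - <<'E'
from station import *
from h import *
import cv2
s=sense();print(s["time_s"],s["tcp_pos"],s["wrist_force"],s["gripper_width"])
a,b=capture("side"),capture("top");cv2.imwrite("pics/s1.png",a);cv2.imwrite("pics/t1.png",b)
c=lambda i,x,y:cv2.resize(i[y:y+180,x:x+120],(400,600),interpolation=cv2.INTER_CUBIC)
cv2.imwrite("pics/over.png",np.hstack([c(a,205,80),c(b,235,90)]))
E
```

```text
time_s: 5.82
tcp_pos: [0.51, 0.0408, 0.2499]
ee_rot: [[-0.914, -0.406, -0.001], [-0.406, 0.914, -0.0], [0.001, 0.0, -1.0]]
wrist_force: [0.0, 0.1, -1.0]
gripper_width: 0.524
time_s: 6.32
tcp_pos: [0.53, -0.0187, 0.25]
ee_rot: [[-0.913, -0.408, -0.001], [-0.408, 0.913, 0.0], [0.001, 0.0, -1.0]]
wrist_force: [0.6, -1.1, -1.7]
gripper_width: 0.528
6.325 [ 0.52999453 -0.01869213  0.24999386] [ 0.63615153 -1.07401493 -1.71392153] 0.5281223981986444
```

View pics/over.png

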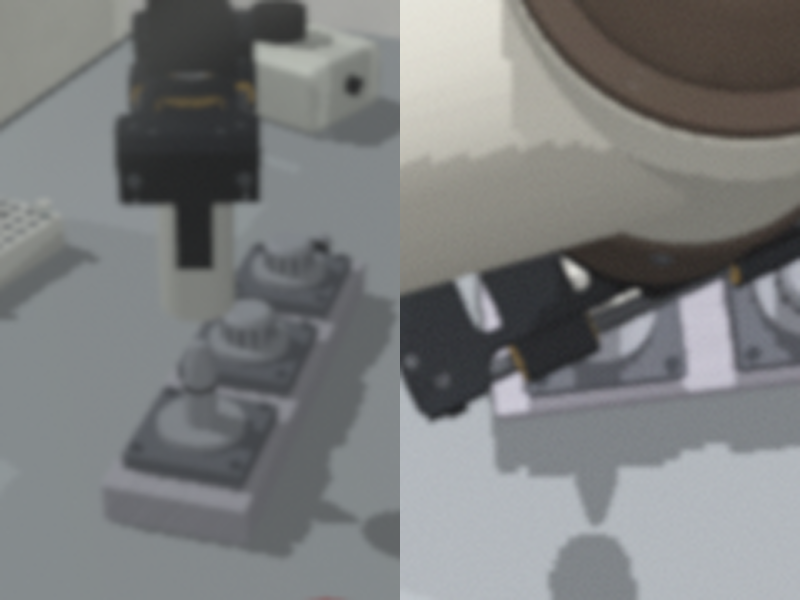

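Run:
```python
from h import *
import cv2
print(proj("side",[.531,-.0188,.14]),proj("side",[.53,-.0188,.14]),proj("side",[.531,-.0188,.22]))
h=cv2.cvtColor(cv2.imread("pics/s1.png"),cv2.COLOR_BGR2HSV).astype(int);g=cv2.imread("pics/s1.png").astype(int)
for v in(163,166,169): print(v,(g[v,248:282].sum(1)//3))
```

```text
[263.71563296 171.60352437] [264.15227159 171.69810522] [262.64634064 136.30945777]
163 [136 136 136 136 138 140 139 136 133 129 127 125 125 124 124 124 124 124
 124 124 122 122 122 120 118 116 109 101  94  91  91  93  97 104]
166 [136 136 136 137 138 140 139 136 132 130 127 126 125 125 125 124 125 124
 124 124 123 122 121 120 119 116 109  97  87  85  88  91  91  91]
169 [136 137 136 137 138 139 139 136 133 130 127 126 125 125 125 124 125 124
 124 123 123 122 121 120 118 115 110 102  96  96  99 101 102 101]
```

```bash
python3 -m inch '[{"hand":1,"slide":[0.1,0,-1],"yaw":0},{"hand":1,"slide":[0.1,0,-2.5],"yaw":0},{"hand":1,"slide":[0.1,0,-4],"yaw":0},{"hand":1,"slide":[0.1,0,-5.5],"yaw":0},{"hand":1,"slide":[0.1,0,-7],"yaw":0},{"hand":1,"slide":[0.1,0,-8],"yaw":0},{"hand":1,"slide":[0.1,0,-8.4],"yaw":0},{"hand":1,"slide":[0.1,0,-8.6],"yaw":0},{"hand":1,"slide":[0.1,0,-8.6],"yaw":0}]'; python3 -m inch '[{"hand":1,"slide":[0,0,-0.1],"yaw":0},{"hand":1,"slide":[0,0,-0.2],"yaw":0},{"hand":1,"slide":[0,0,-0.2],"yaw":0},{"hand":1,"slide":[0,0,-0.2],"yaw":0}]'
```

```text
time_s: 7.55
tcp_pos: [0.5316, -0.0189, 0.1646]
ee_rot: [[-0.913, -0.409, 0.001], [-0.409, 0.913, 0.0], [-0.001, -0.0, -1.0]]
wrist_force: [0.4, 0.5, -0.4]
gripper_width: 0.527
time_s: 8.05
tcp_pos: [0.5314, -0.0189, 0.1623]
ee_rot: [[-0.913, -0.409, 0.0], [-0.409, 0.913, 0.0], [-0.0, -0.0, -1.0]]
wrist_force: [0.0, 0.0, -0.2]
gripper_width: 0.52
```

```bash
python3 -m inch '[{"hand":1,"slide":[0,0,-0.1],"yaw":0},{"hand":1,"slide":[0,0,-0.1],"yaw":0},{"hand":1,"slide":[0,0,-0.1],"yaw":0}]'; python3 -m inch '[{"hand":1,"slide":[0,0,-0.1],"yaw":0},{"hand":1,"slide":[0,0,-0.1],"yaw":0},{"hand":1,"slide":[0,0,-0.1],"yaw":0}]'
```

```text
time_s: 8.43
tcp_pos: [0.5313, -0.0189, 0.1612]
ee_rot: [[-0.913, -0.409, -0.0], [-0.409, 0.913, -0.0], [0.0, 0.0, -1.0]]
wrist_force: [0.7, 1.0, -0.8]
gripper_width: 0.524
time_s: 8.8
tcp_pos: [0.5314, -0.0189, 0.1602]
ee_rot: [[-0.913, -0.408, 0.0], [-0.408, 0.913, -0.0], [-0.0, -0.0, -1.0]]
wrist_force: [-0.5, -0.4, 0.1]
gripper_width: 0.525
```

```bash
python3 -m inch '[{"hand":1,"slide":[0,0,-0.05],"yaw":0},{"hand":1,"slide":[0,0,-0.05],"yaw":0},{"hand":1,"slide":[0,0,-0.05],"yaw":0}]'; python3 -m inch '[{"hand":1,"slide":[0,0,-0.05],"yaw":0},{"hand":1,"slide":[0,0,-0.05],"yaw":0},{"hand":1,"slide":[0,0,-0.05],"yaw":0}]'
```

```text
time_s: 9.18
tcp_pos: [0.5315, -0.0189, 0.1602]
ee_rot: [[-0.913, -0.409, 0.001], [-0.409, 0.913, 0.0], [-0.001, -0.0, -1.0]]
wrist_force: [-1.4, 0.6, 5.1]
gripper_width: 0.528
time_s: 9.55
tcp_pos: [0.5315, -0.0189, 0.1602]
ee_rot: [[-0.913, -0.409, 0.001], [-0.409, 0.913, -0.0], [-0.001, -0.0, -1.0]]
wrist_force: [-2.1, 1.0, 7.8]
gripper_width: 0.526
```

Contact came at the computed height (TCP z 0.1602), with force rising to 8 N. I'll check with a picture before letting go.

Run:
```python
from station import *
import cv2
a=capture("side");cv2.imwrite("pics/seat.png",cv2.resize(a[110:260,190:340],(600,600),interpolation=cv2.INTER_CUBIC))
```

```text
(no output)
```

View pics/seat.png

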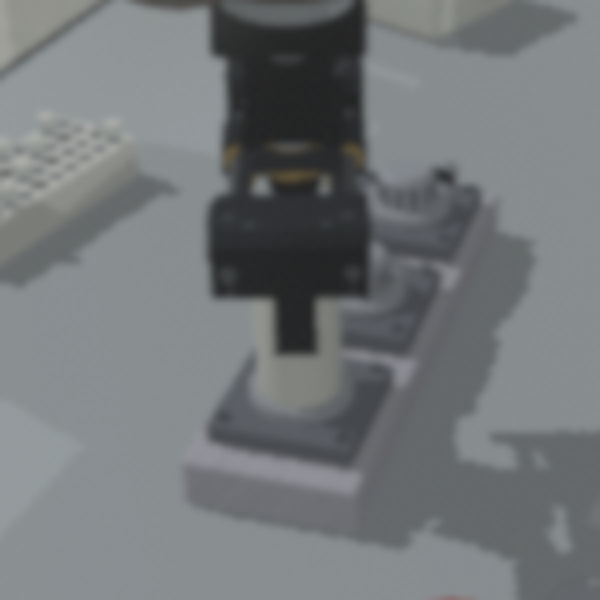

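The sleeve sits centred on the shoulder ring, with its base at crop (300,405) and the ring visible evenly around it. I'll ease off the preload, open and rise straight up.

```bash
python3 -m inch '[{"hand":1,"slide":[0,0,0.06],"yaw":0},{"hand":0,"slide":[0,0,0.06],"yaw":0},{"hand":0,"slide":[0,0,0.06],"yaw":0},{"hand":0,"slide":[0,0,0.06],"yaw":0},{"hand":0,"slide":[0,0,0.06],"yaw":0},{"hand":0,"slide":[0,0,0.06],"yaw":0},{"hand":0,"slide":[0,0,0.06],"yaw":0},{"hand":0,"slide":[0,0,0.06],"yaw":0}]'; python3 -m inch '[{"hand":0,"slide":[0,0,1],"yaw":0},{"hand":0,"slide":[0,0,3],"yaw":0},{"hand":0,"slide":[0,0,6],"yaw":0},{"hand":0,"slide":[0,0,10],"yaw":0},{"hand":0,"slide":[0,0,13],"yaw":0},{"hand":0,"slide":[-2,-5,14],"yaw":0},{"hand":0,"slide":[-4,-10,14],"yaw":0},{"hand":0,"slide":[-6,-15,14],"yaw":0},{"hand":0,"slide":[-8,-20,14],"yaw":0},{"hand":0,"slide":[-10,-25,14],"yaw":0}]'; python3 -m inch '[{"hand":0,"slide":[-1,-5,0],"yaw":0},{"hand":0,"slide":[-1,-5,0],"yaw":0},{"hand":0,"slide":[-1,-5,0],"yaw":0}]'
python3 - <<'E'
from station import *
from h import *
import cv2
a,b=capture("side"),capture("top");cv2.imwrite("pics/s2.png",a);cv2.imwrite("pics/t2.png",b)
cv2.imwrite("pics/end.png",np.hstack([cv2.resize(i[y:y+200,x:x+200],(400,400),interpolation=cv2.INTER_CUBIC) for i,x,y in((a,160,110),(b,140,100))]))
print("expect rim",proj("top",[.531,-.0188,.13]),proj("side",[.531,-.0188,.13]))
E
```

```text
time_s: 10.6
tcp_pos: [0.5313, -0.0189, 0.1598]
ee_rot: [[-0.913, -0.408, -0.0], [-0.408, 0.913, 0.0], [0.0, 0.0, -1.0]]
wrist_force: [1.1, 0.8, 0.8]
gripper_width: 0.998
time_s: 11.85
tcp_pos: [0.4305, -0.2704, 0.3009]
ee_rot: [[-0.913, -0.409, 0.002], [-0.409, 0.913, -0.001], [-0.001, -0.001, -1.0]]
wrist_force: [1.3, 0.3, -0.4]
gripper_width: 1.002
time_s: 12.22
tcp_pos: [0.4211, -0.3189, 0.3002]
ee_rot: [[-0.913, -0.408, 0.0], [-0.408, 0.913, 0.0], [-0.0, -0.0, -1.0]]
wrist_force: [0.1, 1.2, 0.5]
gripper_width: 0.999
expect rim [296.88644367 173.6176229 ] [263.84116686 175.74701415]
```

View pics/end.png

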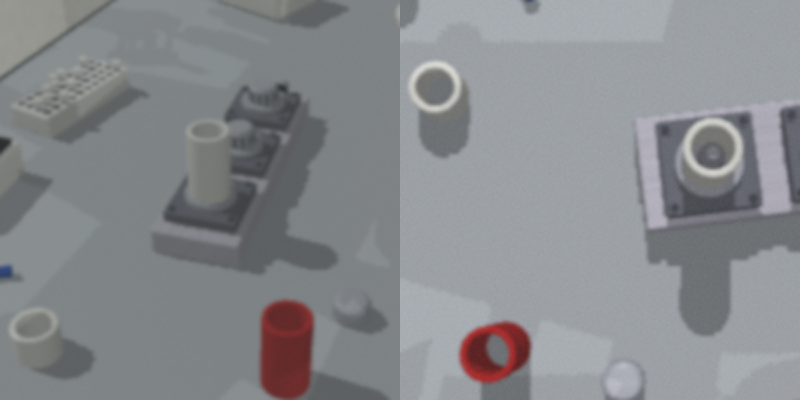

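The rim is at top (296.5,173.5) and side (264,175.5). For a fully home sleeve I expected (296.9,173.6) and (263.8,175.7). The short sleeve is untouched.

```bash
python3 -c "
from station import *
print(finish_job())"
```

```text
the job is handed in; nothing more can be done
None
```

The tall white sleeve is fully home and upright on the bare port. I lowered it in the gripper until it met the shoulder and let go only then. The job was handed in at about 12.4 s of the 38 s allowed.

- **Seating:** it touched down at TCP z 0.1602 m, exactly 50 mm above the grasp height, so it sits at shoulder height. Each downward step stopped there with the force rising to about 8 N, and I eased this off before opening.
- **Final pictures:** after I let go, the rim's centre lay within half a pixel of the computed fully-home position in both views. The spigot is visible inside the bore.
- **Surroundings:** the short sleeve, still standing, and the red one appear undisturbed. The arm ended clear of everything.

No check failed. The two cameras disagreed by about 2 mm on the shoulder position, within the stated calibration and well inside the 6 mm of room.

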